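# Press the keeper plate flat and start the crank bolt

## Task

On the latch-gate stand, press the proud end of the steel keeper plate down until the plate lies flat on the deck, then take the crank bolt by its black knob, turn it backward (counter-clockwise from above) until it drops into the start of its thread, and from there turn it forward (clockwise) one full turn. Finish while still gripping the knob: the program ends holding the started bolt still there, plate still flat, and the other things on the shelf left where they are.

Things in the scene. Friction and masses are not known exactly. Their poses are not given: they have to be found in the camera images.
- stand: Blue stand fixed on the shelf, 130 (x) x 230 (y) mm, deck 24 mm high. Origin on the shelf under the plate-and-bolt line; y runs from the plate's free end to the bolt, x to the rack. On the deck: brass threaded boss, 40 mm diameter, 30 mm high, vertical axis at x 0, y +55 mm; slotted rack at x +62 mm with three steel latch gates at y -84, -50, -16 mm, up to 38 mm above the deck.
- plate: Loose steel keeper plate, 65 (x) x 150 (y) x 6 mm, 0.35 kg; its +y end is forked round the boss. Origin in its underside, 70 mm from its -y end; z is normal to its face. At the start the free -y end stands 11 mm proud (5 degrees) on a stiff brass pin, which yields to a push of 5 to 8 N and stays down. Pressed home it lies flat on the deck, upper face 30 mm above the shelf.
- plate_press (a point): Red dot on the plate's upper face near its free end, right over the support pin (55 mm from the plate's origin along its -y): the place to push down.
- plate_seat (a point): Point on the stand's deck (24 mm above the shelf) where the plate's origin lies when the plate is flat home.
- bolt_hub (a point): Top of the red crank hub (28 mm diameter), on the vertical bolt axis; 86 mm above the shelf at the start. At the thread start the bolt drops 8 mm by its own weight; from there it goes down 8 mm more per forward (clockwise) turn.
- knob_grip (a point): Grip point of the crank's black knob: an upright cylinder, 24 mm diameter, 38 mm high, 45 mm from the bolt axis. The point is on its axis, 15 mm below its top, 110 mm above the shelf at the start. The red arm, 22 mm wide, lies 1 mm under the knob.
- knob: The same knob; origin in its lower end. It spins freely on its pin, so a gripper of constant heading can lead it round the circle. It also slides freely up its pin by up to 22 mm, so holding it at constant height does not keep the bolt from going down.
- crank (a joint): Angle of the crank bolt, rad: grows backward (counter-clockwise from above), falls forward, counts through full turns; its zero is only a mark. The thread start lies an unknown 0.4 to 2.1 rad backward of the start; 0.4 rad beyond the edge of the drop is a hard stop. Forward before the drop, the bolt jams. Turning takes 1 to 2 N at the knob.
- swivel_hook: Bystander, to be left alone: squat yellow swivel crane hook lying flat, about 165 x 100 x 46 mm. Origin under its middle.
- gauge_ring: Bystander, to be left alone: brass go-gauge ring, 64 mm outside, 14 mm high. Origin under its middle.
- bumper: Bystander, to be left alone: black rubber bumper block, 60 x 45 x 40 mm. Origin under its middle.
- caliper_case: Bystander, to be left alone: orange plastic dial caliper case, 235 x 85 x 26 mm. Origin under its middle.
- torch: Bystander, to be left alone: black pocket torch, 115 mm long, 33 mm high. Origin under its middle.
- shackle_pin: Bystander, to be left alone: steel shackle pin with a green head, 100 mm long, 24 mm high. Origin under its middle.
Things that resemble listed ones, but are neither listed nor needed, are in the scene too. Several things have the shape of the plate; the one meant has the colours described above.

How it is judged:
By the outcome, as a careful person would: the job done as asked, in the order asked, and still so for the second after the job is handed in, while the arm keeps its last pose, push and grip.
It also fails if it takes over 61 s, if anything falls off the work surface, if the arm or the gripper's body presses on something with over 40 N, if the wrist force passes 120 N, or if a joint passes its speed limit or range.

## Robot

A 7-joint arm with a two-finger parallel gripper is mounted at the origin on the work surface. World frame = base frame: x ahead of the robot, y to its left, z up, the work surface at z = 0. Lengths are in m, angles in rad, forces in N, time in s.
With the tool pointing down it reaches from about 0.425 to 0.875 m from the base axis. Payload 4.7 kg.
Tool frame: the origin (TCP) lies between the finger pads; the fingertips stand ahead of it and the grasp point (between the pads) lies 11 mm behind it (finger_overhang is the z of the fingertips in the tool frame, in m); z points along the fingers, x is the direction in which the jaws open and shut, and the axes are right-handed (so a half turn about z gives the same grasp; the last joint's range is limited). The gripper opens to 87 mm and grips with 3 to 60 N. Pads are 19 mm wide; open, the fingers measure 117 mm over their backs; the gripper's body (75 mm by 190 mm) begins 51 mm behind the grasp point.
Start: joints at [1.188, 0.321, -0.07, 1.45, 0.023, 1.371, -0.057], TCP at [0.251, -0.6, 0.231] pointing down, gripper open.
Joint ranges: [-2.86, 2.86], [-0.3, 2.09], [-1.38, 1.24], [0.06, 2.45], [-1.56, 4.7], [0.09, 2.05], [-2.69, 2.69]. Speed limits (rad/s): [2.57, 2.57, 3.14, 3.14, 3.14, 3.14, 3.14].

## Interface

Orientations are given as a unit quaternion [x, y, z, w].
In Python, from rig import * gives the robot as it stands. The module is installed in compiled form; this text tells all that it offers.
- The arm moves only by the shell command python3 -m jog 'ROWS'. ROWS is JSON, a list of rows, each an object with "jaw": the opening, from -1 (shut) to 1 (fully open), so that 0 is half open; "dp": the shift along the tool's x, y, z in cm, a list of three; "spin": the turn about the tool's z in rad. In form: [{"jaw": jaw, "dp": [dx, dy, dz], "spin": spin}, ...]. A call has exactly 5 rows; each row shifts and turns the commanded pose from where the row before left it, along the tool's axes as they then stand; what a row does not reach is not made up. A row lasts 1/10 s, in which the tool goes at most 50 mm and 8.59 degrees, less where a joint would pass 70% of its speed; a pose out of reach is approached as far as the arm can. A call with a gripper value outside its range is refused whole. The fingers move at their own pace and stop on an object; the grip force is fixed at half the most. Time passes only in rows, so rows that do not move let the fingers close, or fill a call up. It gives the time, the measured TCP pose, the force and the opening at its end, in the units of the state.
- get_obs(): the state, without advancing time (a new reading comes with each control period).
- read_camera(name): name is "side" or "top" or "wrist"; returns the picture (420x560x3 uint8, red, green, blue); there is no depth.
- camera_model(name): a dict with "K" (3x3 intrinsics, pixels), "R" (3x3) and "t" (3): a world point X has camera coordinates R X + t. Camera axes: x right, y down, z forward; pixel columns grow to the right and rows downward; lengths in m; the calibration is good to about 2 mm. A picture is of the moment at which its call begins: read the wrist's pose just before it. camera_model takes no time and is no camera call; for the wrist camera it gives the pose at the moment of the call.
- job_done(): hands the job in, once; it reports no verdict.
The state is a dict: "time_s": time; "joints": joint angles; "dq": joint speeds; "effort": joint torques, N m; "tool_pos": TCP position; "tool_rot": TCP orientation; "contact_force": force on the tool from outside, world axes, zero at the start; "wrist_torque": the same for the moment, N m; "width": finger opening in m.
Only numpy, scipy, OpenCV 4.12 (cv2) and the standard library are available. Lean on these libraries where they do the work, as an engineer would, in place of code of your own. Each camera call takes 0.05 s, during which the arm holds its last target. There are 200 camera calls.

## Working session

There is one attempt and no reset: what is moved stays moved. The work goes in short steps, Python scripts to look and compute and a shell command to move; the robot and the scene stay as the last step left them, time stands still between calls to the robot, and variables do not carry over. Pictures are saved under pics/ and viewed, on a budget of 10 in all, crops included, one or two more only if the job needs it, and the job is handed in when it is done.

```bash
mkdir -p pics; python3 - <<'E'
from rig import *
import cv2,numpy as np
o=get_obs();print({k:np.round(v,3).tolist() for k,v in o.items()})
for n in("top","side"):
    im=read_camera(n);cv2.imwrite(f"pics/{n}0.png",cv2.resize(im[:,:,::-1],(784,588),interpolation=cv2.INTER_CUBIC));np.save(f"pics/{n}0.npy",im)
    c=camera_model(n);print(n,np.round(c["K"],1).tolist(),np.round(c["R"],3).tolist(),np.round(c["t"],3).tolist())
E
```

```text
{'time_s': 0.0, 'joints': [1.188, 0.322, -0.07, 1.452, 0.023, 1.371, -0.057], 'dq': [0.001, 0.002, -0.0, -0.001, 0.0, -0.0, -0.001], 'effort': [-0.0, -49.129, -0.404, -31.254, -0.064, 0.044, 0.0], 'tool_pos': [0.251, -0.599, 0.229], 'tool_rot': [0.833, -0.554, -0.001, -0.0], 'contact_force': [0.033, -0.288, -0.166], 'wrist_torque': [-0.008, 0.034, 0.034], 'width': 0.087}
top [[477.1, 0.0, 283.2], [0.0, 477.1, 215.9], [0.0, 0.0, 1.0]] [[-0.03, -1.0, 0.007], [-0.971, 0.028, -0.239], [0.239, -0.014, -0.971]] [-0.014, 0.584, 1.357]
side [[540.3, 0.0, 274.8], [0.0, 540.3, 208.5], [0.0, 0.0, 1.0]] [[-0.934, -0.357, 0.018], [-0.274, 0.682, -0.678], [0.23, -0.638, -0.735]] [0.515, 0.212, 1.248]
```

View pics/top0.png

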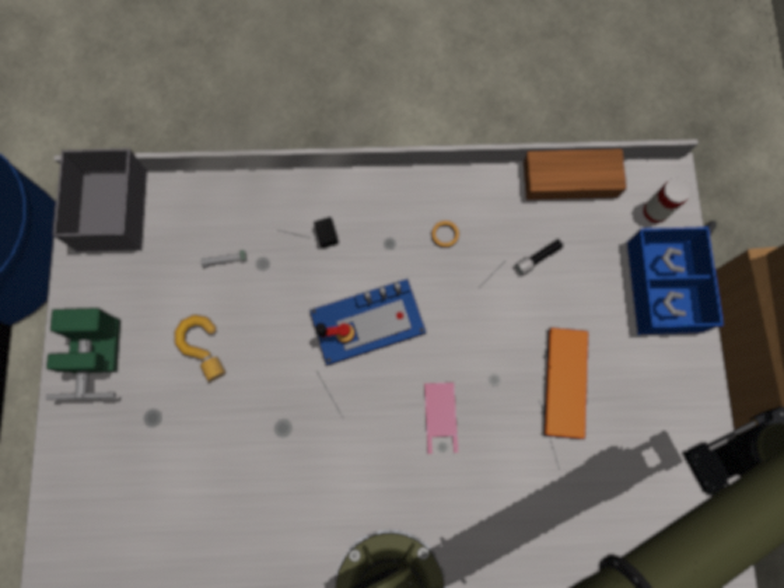

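View pics/side0.png

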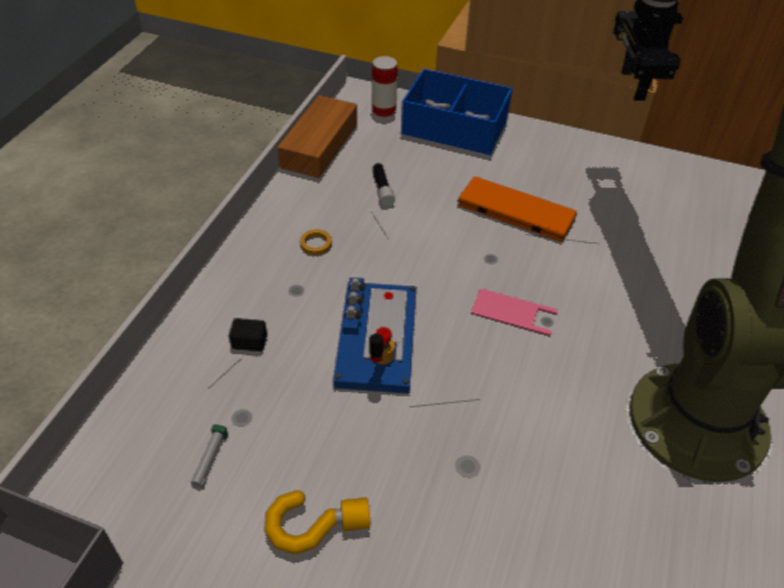

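Top view (784-px scale): the blue stand is centred near (367,320), the steel plate's red dot is at (400,315), the hub at (343,331) and the black knob at (321,331). In the side view the dot is at (388,296) and the knob at (377,347). There are two plate-shaped things: the pink one at top (441,415), which is a decoy, and the steel one on the blue stand at (375,322), which matches the description. I'll measure them and make one enlarged crop to confirm.

```bash
cat > h.py <<'E'
from rig import *
import cv2,numpy as np
def ray(c,uv):
    K,R,t=[np.array(c[k]) for k in "KRt"]
    return -R.T@t, R.T@np.linalg.inv(K)@np.array([uv[0],uv[1],1.])
def onz(c,uv,z):
    o,d=ray(c,uv); return o+d*(z-o[2])/d[2]
def tri(c1,u1,c2,u2):
    o1,d1=ray(c1,u1);o2,d2=ray(c2,u2)
    s=np.linalg.lstsq(np.c_[d1,-d2],o2-o1,rcond=None)[0]
    return (o1+d1*s[0]+o2+d2*s[1])/2, np.linalg.norm(o1+d1*s[0]-o2-d2*s[1])
def blobs(m,amin=6):
    n,_,s,c=cv2.connectedComponentsWithStats(m.astype(np.uint8))
    return [(np.round(c[i],1).tolist(),s[i].tolist()) for i in range(1,n) if s[i][4]>=amin]
def masks(im):
    h=cv2.cvtColor(im,cv2.COLOR_RGB2HSV).astype(int);H,S,V=h[...,0],h[...,1],h[...,2]
    return dict(red=((H<6)|(H>174))&(S>150)&(V>90),black=(V<45),blue=(H>100)&(H<120)&(S>130)&(V>60))
E
python3 - <<'E'
from h import *
B={}
for n,(x0,y0,x1,y1) in dict(top=(200,180,320,275),side=(215,180,320,295)).items():
    im=np.load(f"pics/{n}0.npy");c=camera_model(n)
    for k,m in masks(im).items():
        mm=np.zeros_like(m);mm[y0:y1,x0:x1]=m[y0:y1,x0:x1]
        for b in blobs(mm): print(n,k,b,{z:np.round(onz(c,b[0],z),4)[:2].tolist() for z in(.024,.040,.086,.11,.125)})
        if k=="blue":
            p=np.argwhere(mm)[:,::-1].astype(np.float32);r=cv2.minAreaRect(p);print(n,"rect",[np.round(onz(c,q,.024),3)[:2].tolist() for q in cv2.boxPoints(r)])
    if n=="top": a=cv2.resize(im[y0:y1,x0:x1,::-1],None,fx=3.5,fy=3.5,interpolation=cv2.INTER_CUBIC)
    else: b=cv2.resize(im[y0:y1,x0:x1,::-1],None,fx=3.5,fy=3.5,interpolation=cv2.INTER_CUBIC)
H=max(a.shape[0],b.shape[0]);pad=lambda i:cv2.copyMakeBorder(i,0,H-i.shape[0],0,0,0)
cv2.imwrite("pics/crop1.png",np.hstack([pad(a),pad(b)]))
E
```

```text
top red ([285.0, 225.0], [284, 224, 3, 3, 9]) {0.024: [0.5655, -0.0369], 0.04: [0.5618, -0.0366], 0.086: [0.5515, -0.0358], 0.11: [0.5461, -0.0354], 0.125: [0.5427, -0.0351]}
top red ([241.9, 235.6], [234, 232, 15, 8, 87]) {0.024: [0.536, 0.096], 0.04: [0.5327, 0.0948], 0.086: [0.5233, 0.0913], 0.11: [0.5184, 0.0895], 0.125: [0.5153, 0.0884]}
top black ([229.2, 236.2], [226, 232, 8, 10, 56]) {0.024: [0.5353, 0.1348], 0.04: [0.532, 0.1332], 0.086: [0.5226, 0.1285], 0.11: [0.5177, 0.126], 0.125: [0.5146, 0.1245]}
top blue ([260.4, 228.6], [223, 201, 79, 58, 1352]) {0.024: [0.5563, 0.039], 0.04: [0.5528, 0.0385], 0.086: [0.5427, 0.0368], 0.11: [0.5375, 0.036], 0.125: [0.5342, 0.0354]}
top rect [[0.58, 0.159], [0.647, -0.056], [0.526, -0.09], [0.462, 0.122]]
side red ([277.1, 210.8], [275, 209, 6, 5, 24]) {0.024: [0.5656, -0.0516], 0.04: [0.5607, -0.0377], 0.086: [0.5467, 0.002], 0.11: [0.5394, 0.0227], 0.125: [0.5348, 0.0356]}
side red ([274.4, 237.7], [269, 234, 11, 11, 66]) {0.024: [0.5399, 0.035], 0.04: [0.5354, 0.0474], 0.086: [0.5226, 0.0833], 0.11: [0.5159, 0.102], 0.125: [0.5117,
[... 255 characters left out ...]
03], 0.04: [0.6043, -0.007], 0.086: [0.5883, 0.0313], 0.11: [0.58, 0.0513], 0.125: [0.5748, 0.0638]}
side black ([255.5, 224.3], [254, 222, 4, 6, 16]) {0.024: [0.5998, 0.0118], 0.04: [0.5944, 0.0246], 0.086: [0.5788, 0.0615], 0.11: [0.5707, 0.0807], 0.125: [0.5656, 0.0927]}
side black ([268.8, 247.1], [264, 239, 14, 17, 155]) {0.024: [0.542, 0.0676], 0.04: [0.5375, 0.0796], 0.086: [0.5245, 0.114], 0.11: [0.5178, 0.1319], 0.125: [0.5135, 0.1431]}
side blue ([265.8, 246.5], [239, 202, 58, 75, 1777]) {0.024: [0.5494, 0.0686], 0.04: [0.5448, 0.0805], 0.086: [0.5315, 0.1149], 0.11: [0.5246, 0.1328], 0.125: [0.5203, 0.144]}
side rect [[0.581, 0.163], [0.66, -0.064], [0.525, -0.099], [0.462, 0.13]]
```

View pics/crop1.png

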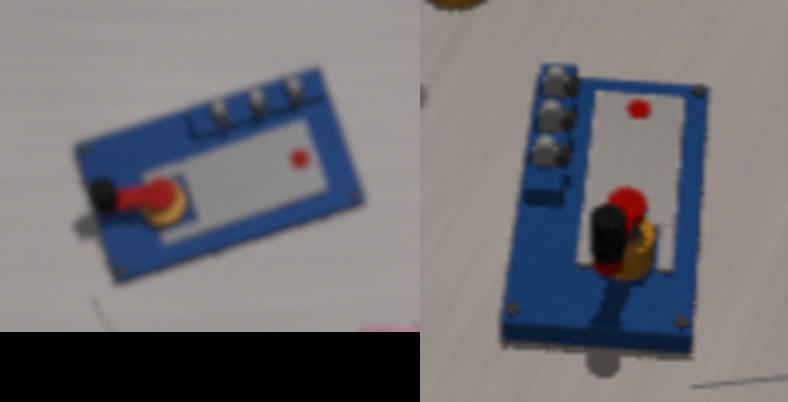

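The crop confirms it: a steel plate with a red dot, forked round the brass boss, with the red crank and black knob on the blue stand. That gives dot ≈ (0.561,-0.037), hub ≈ (0.523,0.082) and knob ≈ (0.519,0.127). I'll close the jaws and move above the dot.

```bash
python3 -c "
import rig;print(getattr(rig,'finger_overhang',None),[d for d in dir(rig) if d[0]!='_'])"
for i in 1 2 3; do :; done
python3 -m jog '[{"jaw":-1,"dp":[-2.6,-3.3,0],"spin":0},{"jaw":-1,"dp":[-2.6,-3.3,0],"spin":0},{"jaw":-1,"dp":[-2.6,-3.3,0],"spin":0},{"jaw":-1,"dp":[-2.6,-3.3,0],"spin":0},{"jaw":-1,"dp":[-2.6,-3.3,0],"spin":0}]'
python3 -m jog '[{"jaw":-1,"dp":[-2.6,-3.3,0],"spin":0},{"jaw":-1,"dp":[-2.6,-3.3,0],"spin":0},{"jaw":-1,"dp":[-2.6,-3.3,0],"spin":0},{"jaw":-1,"dp":[-2.6,-3.3,0],"spin":0},{"jaw":-1,"dp":[-2.6,-3.3,0],"spin":0}]'
```

```text
0.008 ['PlanningError', 'camera_model', 'finger_overhang', 'get_obs', 'job_done', 'read_camera']
time_s: 0.6
tool_pos: [0.3535, -0.4141, 0.2301]
tool_rot: [0.833, -0.554, -0.0, -0.0]
contact_force: [1.0, -0.6, 0.7]
width: 0.0548
time_s: 1.1
tool_pos: [0.4554, -0.2305, 0.2303]
tool_rot: [0.833, -0.554, -0.0, 0.0]
contact_force: [0.1, -1.3, 0.4]
width: 0.0148
```

```bash

python3 -m jog '[{"jaw":-1,"dp":[-2.6,-3.3,0],"spin":0},{"jaw":-1,"dp":[-2.6,-3.3,0],"spin":0},{"jaw":-1,"dp":[-2.6,-3.3,0],"spin":0},{"jaw":-1,"dp":[-2.6,-3.3,0],"spin":0},{"jaw":-1,"dp":[0,0,0],"spin":0}]'
python3 - <<'E'
from h import *
o=get_obs();c=camera_model("wrist");im=read_camera("wrist");np.save("pics/w1.npy",im)
print(np.round(o["tool_pos"],4),np.round(-np.array(c["R"]).T@c["t"],3))
for k,m in masks(im).items():
    if k!="blue":
        for b in blobs(m,60): print(k,b,{z:np.round(onz(c,b[0],z),4)[:2].tolist() for z in(.040,.086,.11,.125)})
cv2.imwrite("pics/w1.png",im[:,:,::-1])
E
```

```text
time_s: 1.6
tool_pos: [0.5384, -0.0776, 0.2304]
tool_rot: [0.835, -0.549, -0.001, -0.002]
contact_force: [0.4, 0.3, 0.5]
width: 0.0005
[ 0.5384 -0.0776  0.2304] [ 0.609 -0.049  0.385]
red ([105.9, 136.3], [79, 121, 55, 35, 904]) {0.04: [0.5149, 0.1154], 0.086: [0.5274, 0.0934], 0.11: [0.5339, 0.082], 0.125: [0.538, 0.0748]}
black ([53.1, 127.7], [27, 114, 55, 29, 1302]) {0.04: [0.5017, 0.1679], 0.086: [0.516, 0.139], 0.11: [0.5234, 0.1239], 0.125: [0.5281, 0.1145]}
black ([140.7, 139.5], [135, 131, 10, 19, 78]) {0.04: [0.5261, 0.081], 0.086: [0.5371, 0.0637], 0.11: [0.5429, 0.0546], 0.125: [0.5464, 0.049]}
black ([557.4, 154.9], [553, 146, 7, 21, 74]) {0.04: [0.6851, -0.328], 0.086: [0.6749, -0.2908], 0.11: [0.6696, -0.2713], 0.125: [0.6663, -0.2592]}
black ([256.6, 285.6], [0, 240, 560, 96, 19490]) {0.04: [0.4161, -0.094], 0.086: [0.4418, -0.088], 0.11: [0.4552, -0.0848], 0.125: [0.4635, -0.0829]}
black ([262.9, 378.2], [0, 302, 560, 118, 39446]) {0.04: [0.2946, -0.1517], 0.086: [0.3365, -0.138], 0.11: [0.3583, -0.1309], 0.125: [0.372, -0.1264]}
black ([463.9, 311.6], [458, 305, 14, 15, 117]) {0.04: [0.4835, -0.3384], 0.086: [0.5002, -0.2998], 0.11: [0.5089, -0.2797], 0.125: [0.5143, -0.2671]}
```

View pics/w1.png

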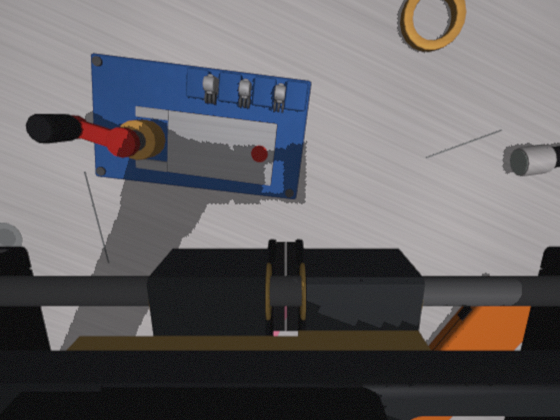

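The wrist view shows the dot at (259.5,154), the hub at about (124,142) and the knob's top end at about (40,127). The gates are at (210–280,85–95).

```bash
python3 - <<'E'
from h import *
c=camera_model("wrist")
for n,uv,z in [("dot",(259.5,154),.040),("hub",(123,142),.086),("knobtop",(38,127),.125),("knobmid",(53,127.7),.107),("plate c1",(277,125),.041),("plate c2",(271,185),.041),("fork c",(137,107),.030),("st1",(310,82),.024),("st2",(297,198),.024),("st3",(93,54),.024),("st4",(98,174),.024)]:
    print(n,np.round(onz(c,uv,z),4))
o=get_obs();q=o["tool_rot"]
from scipy.spatial.transform import Rotation as R
M=R.from_quat(q).as_matrix();print(M.round(3));p=np.array(o["tool_pos"]);print(p)
print(M.T@(np.array([.561,-.037,.06])-p))
E
```

```text
dot [ 0.5601 -0.0431  0.04  ]
hub [0.528  0.0735 0.086 ]
knobtop [0.5236 0.1209 0.125 ]
knobmid [0.5221 0.1214 0.107 ]
plate c1 [ 0.5948 -0.0486  0.041 ]
plate c2 [ 0.5342 -0.067   0.041 ]
fork c [0.5538 0.0932 0.03  ]
st1 [ 0.6478 -0.0633  0.024 ]
st2 [ 0.5282 -0.1009  0.024 ]
st3 [0.5853 0.1513 0.024 ]
st4 [0.4659 0.1161 0.024 ]
[[ 0.393 -0.92  -0.   ]
 [-0.92  -0.393  0.002]
 [-0.002 -0.    -1.   ]]
[ 0.53729782 -0.08136416  0.23014523]
[-0.03122277 -0.03917775  0.17020463]
```

```bash

python3 -m jog '[{"jaw":-1,"dp":[-1.6,-2.0,0],"spin":0},{"jaw":-1,"dp":[-1.6,-2.0,3],"spin":0},{"jaw":-1,"dp":[0,0,4.5],"spin":0},{"jaw":-1,"dp":[0,0,4.5],"spin":0},{"jaw":-1,"dp":[0,0,3],"spin":0}]'
python3 -m jog '[{"jaw":-1,"dp":[0,0,0],"spin":0},{"jaw":-1,"dp":[0,0,0],"spin":0},{"jaw":-1,"dp":[0,0,0],"spin":0},{"jaw":-1,"dp":[0,0,0],"spin":0},{"jaw":-1,"dp":[0,0,0],"spin":0}]'
python3 - <<'E'
from h import *
c=camera_model("wrist");im=read_camera("wrist");cv2.imwrite("pics/w2.png",im[:,:,::-1])
for b in blobs(masks(im)["red"],20): print(b,np.round(onz(c,b[0],.04),4),np.round(onz(c,b[0],.086),4))
E
```

```text
time_s: 2.15
tool_pos: [0.5587, -0.0418, 0.077]
tool_rot: [0.832, -0.554, -0.002, 0.002]
contact_force: [0.5, -0.6, 0.2]
width: 0.0006
time_s: 2.65
tool_pos: [0.5622, -0.0405, 0.0822]
tool_rot: [0.833, -0.554, 0.001, -0.0]
contact_force: [-0.2, 0.4, -0.5]
width: 0.0006
([30.0, 238.6], [0, 217, 59, 49, 1950]) [0.4979 0.1104 0.04  ] [0.5294 0.0817 0.086 ]
([279.8, 232.8], [267, 224, 26, 17, 349]) [ 0.5639 -0.0374  0.04  ] [ 0.5799 -0.0314  0.086 ]
```

View pics/w2.png

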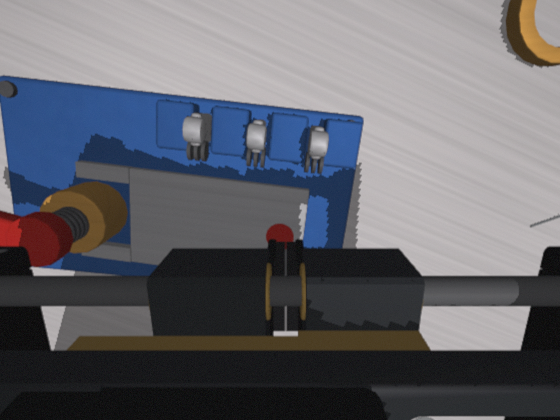

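The fingertips stand just beside the red dot at (280,233), which is 3 mm to the left. I'll shift and press down gently.

```bash

python3 -m jog '[{"jaw":-1,"dp":[-0.3,0,1.5],"spin":0},{"jaw":-1,"dp":[0,0,1.2],"spin":0},{"jaw":-1,"dp":[0,0,0.3],"spin":0},{"jaw":-1,"dp":[0,0,0.2],"spin":0},{"jaw":-1,"dp":[0,0,0.2],"spin":0}]'
python3 -m jog '[{"jaw":-1,"dp":[0,0,0.2],"spin":0},{"jaw":-1,"dp":[0,0,0.2],"spin":0},{"jaw":-1,"dp":[0,0,0.2],"spin":0},{"jaw":-1,"dp":[0,0,0.2],"spin":0},{"jaw":-1,"dp":[0,0,0],"spin":0}]'
```

```text
time_s: 3.2
tool_pos: [0.5594, -0.0374, 0.0462]
tool_rot: [0.833, -0.554, -0.001, 0.0]
contact_force: [-2.0, 0.7, 3.6]
width: 0.0006
time_s: 3.7
tool_pos: [0.5603, -0.0377, 0.0385]
tool_rot: [0.833, -0.554, 0.0, -0.0]
contact_force: [-1.8, -0.7, 2.7]
width: 0.0004
```

```bash

python3 -m jog '[{"jaw":-1,"dp":[0,0,0.1],"spin":0},{"jaw":-1,"dp":[0,0,0.1],"spin":0},{"jaw":-1,"dp":[0,0,0.1],"spin":0},{"jaw":-1,"dp":[0,0,0],"spin":0},{"jaw":-1,"dp":[0,0,0],"spin":0}]'
```

```text
time_s: 4.2
tool_pos: [0.5604, -0.0377, 0.0384]
tool_rot: [0.833, -0.554, 0.001, 0.001]
contact_force: [-8.5, -0.2, 22.2]
width: -0.0001
```

Contact went hard at TCP z 0.0384 with 22 N, so the tip is at 30.4 mm and the plate is flat. I'll lift and go to a viewing pose short of the knob.

```bash

python3 -m jog '[{"jaw":-1,"dp":[0,0,-3],"spin":0},{"jaw":-1,"dp":[0,0,-4.5],"spin":0},{"jaw":0.5,"dp":[0,0,-4.5],"spin":0},{"jaw":0.5,"dp":[0,0,-4.5],"spin":0},{"jaw":0.5,"dp":[-3,0.6,0],"spin":0}]'
python3 -m jog '[{"jaw":0.5,"dp":[-3.4,0.6,0],"spin":0},{"jaw":0.5,"dp":[-3.4,0.7,0],"spin":0},{"jaw":0.5,"dp":[-3.4,0.7,0],"spin":0},{"jaw":0.5,"dp":[-3.4,0.6,0],"spin":0},{"jaw":0.5,"dp":[0,0,0],"spin":0}]'
python3 -m jog '[{"jaw":0.5,"dp":[0,0,0],"spin":0},{"jaw":0.5,"dp":[0,0,0],"spin":0},{"jaw":0.5,"dp":[0,0,0],"spin":0},{"jaw":0.5,"dp":[0,0,0],"spin":0},{"jaw":0.5,"dp":[0,0,0],"spin":0}]'
python3 - <<'E'
from h import *
c=camera_model("wrist");im=read_camera("wrist");cv2.imwrite("pics/w3.png",im[:,:,::-1]);np.save("pics/w3.npy",im)
print(c)
for k in("red","black"):
  for b in blobs(masks(im)[k],100): print(k,b,[np.round(onz(c,b[0],z),4)[:2].tolist() for z in(.03,.086,.107,.125)])
E
```

```text
time_s: 4.7
tool_pos: [0.5487, -0.0157, 0.2071]
tool_rot: [0.831, -0.556, 0.007, -0.003]
contact_force: [0.9, -0.1, 1.1]
width: 0.0171
time_s: 5.2
tool_pos: [0.4645, 0.108, 0.2007]
tool_rot: [0.835, -0.551, 0.0, -0.001]
contact_force: [-0.0, 0.9, 0.4]
width: 0.0566
time_s: 5.7
tool_pos: [0.4666, 0.1027, 0.2004]
tool_rot: [0.832, -0.554, -0.0, -0.0]
contact_force: [0.6, -0.7, -0.3]
width: 0.0652
{'K': array([[323.94866861,   0.        , 285.25037788],
       [  0.        , 323.94866861, 207.01989272],
       [  0.        ,   0.        ,   1.        ]]), 'R': array([[ 3.85132956e-01, -9.22861051e-01,  2.92691223e-04],
       [-8.87373537e-01, -3.70235989e-01,  2.74760837e-01],
       [-2.53457711e-01, -1.06079180e-01, -9.61512557e-01]]), 't': array([-0.0861184 ,  0.42781768,  0.49102489])}
red ([325.8, 145.4], [298, 130, 54, 35, 1075]) [[0.5256, 0.0826], [0.5276, 0.091], [0.5284, 0.0941], [0.529, 0.0968]]
red ([451.7, 158.6], [444, 151, 17, 16, 220]) [[0.5622, -0.039], [0.5579, -0.0096], [0.5563, 0.0013], [0.5549, 0.0108]]
black ([486.7, 108.0], [480, 101, 17, 14, 123]) [[0.6171, -0.045], [0.6034, -0.0146], [0.5982, -0.0033], [0.5938, 0.0065]]
black ([281.3, 136.9], [268, 121, 32, 34, 386]) [[0.5162, 0.1263], [0.5199, 0.1271], [0.5212, 0.1274], [0.5224, 0.1277]]
black ([221.1, 353.8], [0, 240, 560, 180, 58266]) [[0.2535, 0.0957], [0.3024, 0.1018], [0.3208, 0.1041], [0.3365, 0.106]]
black ([479.0, 292.5], [359, 247, 201, 91, 10182]) [[0.4433, -0.145], [0.4595, -0.0974], [0.4656, -0.0795], [0.4708, -0.0642]]
black ([277.6, 303.2], [239, 300, 81, 5, 172]) [[0.3432, 0.0594], [0.3767, 0.0717], [0.3892, 0.0764], [0.4, 0.0803]]
```

View pics/w3.png

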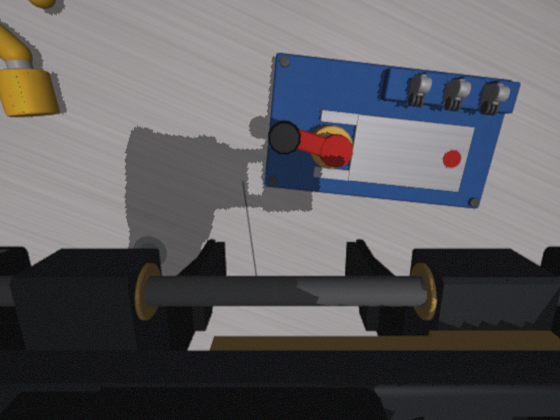

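The knob's top disc is at (284.5,137), the hub at about (337.5,151) and the plate dot at (452,158). The plate looks flat.

```bash
python3 - <<'E'
from h import *
from scipy.spatial.transform import Rotation as R
c=camera_model("wrist");k=onz(c,(284.5,137),.125);h=onz(c,(337,151),.086);print(k,h,np.hypot(*(k-h)[:2]))
o=get_obs();M=R.from_quat(o["tool_rot"]).as_matrix();p=np.array(o["tool_pos"]);print(p,M.T@(np.array([k[0],k[1],.099])-p),M.round(3))
E
```

```text
[0.5231075  0.12578585 0.125     ] [0.52694607 0.08071641 0.086     ] 0.04523260550036711
[0.46652628 0.10280978 0.20038001] [ 0.00064964 -0.06107839  0.10137184] [[ 0.386 -0.923 -0.   ]
 [-0.923 -0.386  0.   ]
 [-0.     0.    -1.   ]]
```

Consistent: knob at (0.523,0.126), hub at (0.527,0.081), radius 45.2 mm. I'll move over it, descend and grip.

```bash

python3 -m jog '[{"jaw":0.3,"dp":[0,-3,0],"spin":0},{"jaw":0.3,"dp":[0,-3.1,0],"spin":0},{"jaw":0.3,"dp":[0,0,0],"spin":0},{"jaw":0.3,"dp":[0,0,2],"spin":0},{"jaw":0.3,"dp":[0,0,2],"spin":0}]'
python3 -m jog '[{"jaw":0.3,"dp":[0,0,2],"spin":0},{"jaw":0.3,"dp":[0,0,2],"spin":0},{"jaw":0.3,"dp":[0,0,2],"spin":0},{"jaw":0.3,"dp":[0,0,0],"spin":0},{"jaw":0.3,"dp":[0,0,0],"spin":0}]'
python3 -m jog '[{"jaw":-1,"dp":[0,0,0],"spin":0},{"jaw":-1,"dp":[0,0,0],"spin":0},{"jaw":-1,"dp":[0,0,0],"spin":0},{"jaw":-1,"dp":[0,0,0],"spin":0},{"jaw":-1,"dp":[0,0,0],"spin":0}]'
python3 -m jog '[{"jaw":-1,"dp":[0,0,0],"spin":0},{"jaw":-1,"dp":[0,0,0],"spin":0},{"jaw":-1,"dp":[0,0,0],"spin":0},{"jaw":-1,"dp":[0,0,0],"spin":0},{"jaw":-1,"dp":[0,0,0],"spin":0}]'
cat > m.py <<'E'
from h import *
o=get_obs();p=np.array(o["tool_pos"]);print(p.round(4),np.round(o["contact_force"],1),np.round(o["wrist_torque"],2),"w",round(o["width"],4))
C=np.array([.527,.081]);d=p[:2]-C;print("ang",np.degrees(np.arctan2(d[1],d[0])).round(1),"r",np.hypot(*d).round(4))
E
python3 m.py
```

```text
time_s: 6.25
tool_pos: [0.5227, 0.1268, 0.1602]
tool_rot: [0.833, -0.554, 0.0, -0.0]
contact_force: [0.4, 0.3, -0.6]
width: 0.0567
time_s: 6.75
tool_pos: [0.5223, 0.1266, 0.1008]
tool_rot: [0.833, -0.554, -0.0, 0.0]
contact_force: [0.1, 0.3, 1.3]
width: 0.0565
time_s: 7.25
tool_pos: [0.5227, 0.1268, 0.1008]
tool_rot: [0.833, -0.554, 0.0, -0.0]
contact_force: [-0.4, -0.1, -0.0]
width: 0.0248
time_s: 7.75
tool_pos: [0.5226, 0.127, 0.1006]
tool_rot: [0.833, -0.554, 0.0, -0.0]
contact_force: [-0.9, 1.5, 1.8]
width: 0.0229
[0.5226 0.127  0.1006] [-0.9  1.5  1.8] [0.25 0.06 0.05] w 0.0229
ang 95.4 r 0.0462
```

Gripped (22.9 mm). I'll work out the shift table for leading the knob round in constant heading.

```bash
cat >> m.py <<'E'
for n in("wrist","side"):
    c=camera_model(n);im=read_camera(n);m=masks(im)["red"]
    if n=="side":
        mm=np.zeros_like(m);mm[190:270,215:320]=m[190:270,215:320];m=mm
    print(n,[(b[0],b[1]) for b in blobs(m,15)])
    if n=="side":
        K,R,t=[np.array(c[k]) for k in "KRt"]
        for z in(.086,.078,.070): v=K@(R@np.array([.527,.081,z])+t);print(z,(v[:2]/v[2]).round(1),end=" ")
np.save(f"pics/last.npy",read_camera("wrist"))
E
python3 m.py
python3 - <<'E'
import numpy as np
th=np.arange(95.4,-400,-10.);ps=np.degrees(np.arctan2(-.923,.386))
f=lambda t:4.55*np.array([np.cos(np.radians(t-ps)),-np.sin(np.radians(t-ps))])
print("BACK (+10 each)");[print(t,(f(t+10)-f(t)).round(2).tolist(),end="; ") for t in np.arange(95.4,250,10)]
E
```

```text
[0.5226 0.127  0.1006] [-0.9  1.5  1.8] [0.25 0.06 0.05] w 0.0229
ang 95.4 r 0.0462
wrist [([506.8, 257.3], [496, 247, 23, 21, 375]), ([335.6, 259.0], [329, 253, 12, 16, 113])]
side []
0.086 [273.  236.5] 0.078 [272.9 238.7] 0.07 [272.9 240.8] BACK (+10 each)
95.4 [-0.17, 0.77]; 105.4 [-0.03, 0.79]; 115.4 [0.11, 0.79]; 125.4 [0.24, 0.76]; 135.4 [0.37, 0.7]; 145.4 [0.49, 0.63]; 155.4 [0.59, 0.53]; 165.4 [0.67, 0.42]; 175.4 [0.73, 0.3]; 185.4 [0.77, 0.17]; 195.4 [0.79, 0.03]; 205.4 [0.79, -0.11]; 215.4 [0.76, -0.24]; 225.4 [0.7, -0.37]; 235.4 [0.63, -0.49]; 245.4 [0.53, -0.59];
```

```bash

python3 -m jog '[{"jaw":-1,"dp":[-0.09,0.38,0],"spin":0},{"jaw":-1,"dp":[-0.08,0.39,0],"spin":0},{"jaw":-1,"dp":[-0.02,0.39,0],"spin":0},{"jaw":-1,"dp":[-0.01,0.4,0],"spin":0},{"jaw":-1,"dp":[0,0,0],"spin":0}]'
python3 m.py
```

```text
time_s: 8.4
tool_pos: [0.5064, 0.1223, 0.1005]
tool_rot: [0.833, -0.554, -0.0, 0.001]
contact_force: [-1.6, 2.7, 1.9]
width: 0.023
[0.5064 0.1223 0.1005] [-1.6  2.7  1.9] [ 0.45  0.33 -0.04] w 0.023
ang 116.5 r 0.0462
wrist [([354.8, 241.2], [323, 227, 64, 35, 1141]), ([513.7, 236.2], [502, 226, 24, 22, 398]), ([305.5, 242.6], [298, 239, 18, 13, 73])]
side []
0.086 [273.  236.5] 0.078 [272.9 238.7] 0.07 [272.9 240.8]
```

The turn is going backward smoothly. I'll add a hub-height prediction in the wrist view and continue.

```bash
cat > m.py <<'E'
from h import *
o=get_obs();p=np.array(o["tool_pos"]);f=o["contact_force"]
C=np.array([.527,.081]);d=p[:2]-C;a=np.arctan2(d[1],d[0])
print(p.round(4),"F",np.round(f,1),"tang",round(-np.sin(a)*f[0]+np.cos(a)*f[1],1),"w",round(o["width"],4),"ang",np.degrees(a).round(1),"r",np.hypot(*d).round(4))
c=camera_model("wrist");im=read_camera("wrist");np.save("pics/last.npy",im)
print([b[1] for b in blobs(masks(im)["red"],60)])
K,R,t=[np.array(c[k]) for k in "KRt"];q=np.linspace(0,6.28,60)
for z in(.086,.078,.070):
    v=K@(R@np.stack([.527+.014*np.cos(q),.081+.014*np.sin(q),q*0+z])+t[:,None]);v=v[:2]/v[2]
    print(z,"L,T",v.min(1).round(0),"R,B",v.max(1).round(0),end=" | ")
print()
E
python3 m.py
python3 -m jog '[{"jaw":-1,"dp":[0.05,0.4,0],"spin":0},{"jaw":-1,"dp":[0.06,0.39,0],"spin":0},{"jaw":-1,"dp":[0.12,0.38,0],"spin":0},{"jaw":-1,"dp":[0.12,0.38,0],"spin":0},{"jaw":-1,"dp":[0,0,0],"spin":0}]'
python3 m.py
```

```text
[0.5066 0.1224 0.1004] F [-2.   1.1  3.1] tang 1.4 w 0.0234 ang 116.3 r 0.0462
[[324, 227, 64, 35, 1121], [502, 226, 24, 22, 403], [298, 239, 18, 13, 74]]
0.086 L,T [340. 226.] R,B [390. 272.] | 0.078 L,T [338. 222.] R,B [386. 266.] | 0.07 L,T [336. 217.] R,B [382. 260.] | 
time_s: 9.1
tool_pos: [0.4933, 0.1123, 0.1001]
tool_rot: [0.832, -0.554, -0.0, 0.001]
contact_force: [-1.9, -0.1, 2.6]
width: 0.023
[0.4933 0.1123 0.1001] F [-1.9 -0.1  2.6] tang 1.4 w 0.023 ang 137.1 r 0.046
[[292, 198, 90, 54, 2436], [501, 205, 24, 22, 421]]
0.086 L,T [334. 198.] R,B [385. 246.] | 0.078 L,T [332. 194.] R,B [381. 241.] | 0.07 L,T [330. 191.] R,B [377. 236.] |
```

Not dropped yet (hub top row 198 matches 86 mm). I'll continue in 15–20° steps.

```bash

python3 -m jog '[{"jaw":-1,"dp":[0.19,0.35,0],"spin":0},{"jaw":-1,"dp":[0.19,0.35,0],"spin":0},{"jaw":-1,"dp":[0.24,0.32,0],"spin":0},{"jaw":-1,"dp":[0,0,0],"spin":0},{"jaw":-1,"dp":[0,0,0],"spin":0}]'
python3 m.py
python3 -m jog '[{"jaw":-1,"dp":[0.25,0.31,0],"spin":0},{"jaw":-1,"dp":[0.29,0.27,0],"spin":0},{"jaw":-1,"dp":[0.3,0.26,0],"spin":0},{"jaw":-1,"dp":[0,0,0],"spin":0},{"jaw":-1,"dp":[0,0,0],"spin":0}]'
python3 m.py
```

```text
time_s: 9.65
tool_pos: [0.4869, 0.1031, 0.1005]
tool_rot: [0.833, -0.554, -0.0, 0.001]
contact_force: [-2.7, 1.0, 2.6]
width: 0.0231
[0.4869 0.1031 0.1005] F [-2.7  1.   2.6] tang 0.4 w 0.0231 ang 151.2 r 0.0457
[[287, 181, 85, 71, 2715], [494, 192, 25, 23, 442]]
0.086 L,T [323. 181.] R,B [375. 230.] | 0.078 L,T [322. 178.] R,B [371. 226.] | 0.07 L,T [320. 175.] R,B [368. 221.] | 
time_s: 10.2
tool_pos: [0.4827, 0.0912, 0.1005]
tool_rot: [0.832, -0.554, 0.0, 0.001]
contact_force: [-2.7, -1.5, 2.9]
width: 0.0232
[0.4827 0.0912 0.1005] F [-2.7 -1.5  2.9] tang 2.1 w 0.0232 ang 167.1 r 0.0454
[[283, 165, 75, 83, 2922], [483, 180, 25, 24, 451]]
0.086 L,T [306. 165.] R,B [359. 216.] | 0.078 L,T [306. 162.] R,B [356. 211.] | 0.07 L,T [305. 160.] R,B [353. 208.] |
```

```bash

python3 -m jog '[{"jaw":-1,"dp":[0.33,0.22,0],"spin":0},{"jaw":-1,"dp":[0.34,0.2,0],"spin":0},{"jaw":-1,"dp":[0.36,0.16,0],"spin":0},{"jaw":-1,"dp":[0,0,0],"spin":0},{"jaw":-1,"dp":[0,0,0],"spin":0}]'
python3 m.py
python3 -m jog '[{"jaw":-1,"dp":[0.37,0.14,0],"spin":0},{"jaw":-1,"dp":[0.38,0.1,0],"spin":0},{"jaw":-1,"dp":[0,0,0],"spin":0},{"jaw":-1,"dp":[0,0,0],"spin":0},{"jaw":-1,"dp":[0,0,0],"spin":0}]'
python3 m.py
```

```text
time_s: 10.75
tool_pos: [0.4818, 0.0801, 0.1005]
tool_rot: [0.832, -0.554, 0.0, 0.0]
contact_force: [0.1, -2.1, -0.2]
width: 0.023
[0.4818 0.0801 0.1005] F [ 0.1 -2.1 -0.2] tang 2.1 w 0.023 ang -178.8 r 0.0452
[[269, 154, 68, 90, 2908], [470, 173, 25, 24, 459]]
0.086 L,T [288. 155.] R,B [341. 207.] | 0.078 L,T [288. 153.] R,B [338. 203.] | 0.07 L,T [288. 151.] R,B [336. 199.] | 
time_s: 11.3
tool_pos: [0.4826, 0.0728, 0.1007]
tool_rot: [0.833, -0.554, 0.0, 0.0]
contact_force: [1.1, -0.0, 0.1]
width: 0.0227
[0.4826 0.0728 0.1007] F [ 1.1 -0.   0.1] tang 0.2 w 0.0227 ang -169.5 r 0.0451
[[270, 150, 55, 93, 2919], [461, 170, 25, 24, 460]]
0.086 L,T [275. 151.] R,B [328. 203.] | 0.078 L,T [275. 149.] R,B [326. 199.] | 0.07 L,T [276. 148.] R,B [324. 196.] |
```

The force and hub column changed near 181°, which may be the drop. I'll look at it.

```bash
python3 - <<'E'
from h import *
im=np.load("pics/last.npy")[110:290,180:420,::-1];s=read_camera("side")[170:290,200:340,::-1]
a=cv2.resize(im,None,fx=2.2,fy=2.2,interpolation=cv2.INTER_CUBIC)
b=cv2.resize(s,(270,231),interpolation=cv2.INTER_CUBIC);b=cv2.copyMakeBorder(b,0,a.shape[0]-231,0,0,0)
cv2.imwrite("pics/c4.png",np.hstack([a,b]))
E
```

```text
(no output)
```

View pics/c4.png

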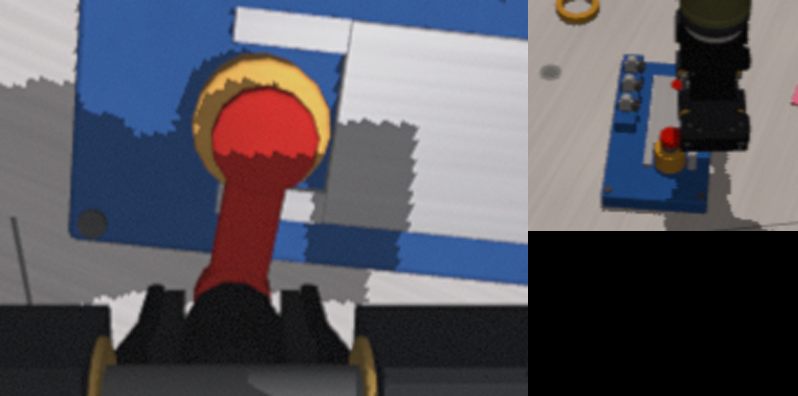

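The wrist hub disc spans columns 276–325, about 49 px. The prediction is 50 px at 78 mm and 53 px at 86 mm, which points to dropped. I'll check against the side view.

```bash
python3 - <<'E'
from h import *
def hub(im):
    m=masks(im)["red"];mm=np.zeros_like(m);mm[222:270,255:300]=m[222:270,255:300];return blobs(mm,10)
print(hub(np.load("pics/side0.npy")));s=read_camera("side");print(hub(s))
for n,im in(("0",np.load("pics/side0.npy")),("now",s)): print(n,im[228:252,276].tolist())
c=camera_model("side");K,R,t=[np.array(c[k]) for k in "KRt"];q=np.linspace(0,6.28,60)
for z in(.086,.078):
    v=K@(R@np.stack([.527+.014*np.cos(q),.081+.014*np.sin(q),q*0+z])+t[:,None]);v=v[:2]/v[2];print(z,v.min(1),v.max(1))
E
```

```text
[([274.4, 237.7], [269, 234, 11, 11, 66])]
[([272.3, 240.1], [269, 236, 7, 9, 56])]
0 [[141, 136, 133], [141, 136, 133], [141, 136, 133], [141, 136, 133], [141, 134, 131], [140, 120, 117], [140, 57, 54], [142, 18, 10], [142, 10, 2], [142, 10, 1], [143, 9, 1], [143, 9, 4], [143, 9, 0], [131, 6, 0], [86, 7, 1], [73, 9, 6], [58, 17, 13], [38, 23, 23], [31, 27, 25], [30, 28, 25], [48, 36, 22], [67, 47, 16], [77, 52, 15], [87, 59, 18]]
now [[142, 137, 136], [143, 137, 134], [142, 137, 135], [143, 138, 135], [144, 140, 136], [146, 141, 138], [147, 142, 139], [141, 134, 131], [94, 57, 55], [85, 13, 7], [88, 7, 5], [87, 7, 4], [88, 6, 5], [87, 9, 3], [88, 10, 6], [88, 5, 3], [83, 8, 6], [77, 7, 8], [63, 17, 13], [42, 29, 23], [55, 43, 26], [78, 54, 21], [86, 58, 11], [90, 62, 18]]
0.086 [266.94824212 231.84613426] [279.00074497 241.1331062 ]
0.078 [266.92405967 234.04602747] [278.92035656 243.32271534]
```

The hub edge is 2 px lower in the side view too (expected 2.2), so the bolt has dropped. The edge lies between 167° and 181°, and I'm now at 190.5°. Next is one full turn forward, ending about 360° past that edge.

```bash
cat > tab.py <<'E'
import sys,numpy as np
from h import *
from scipy.spatial.transform import Rotation as R
C=np.array([.5268,.0818]);n=int(sys.argv[1]);st=float(sys.argv[2])
o=get_obs();p=np.array(o["tool_pos"]);M=R.from_quat(o["tool_rot"]).as_matrix();d=p[:2]-C
a=np.degrees(np.arctan2(d[1],d[0]));print("ang",a,"r",np.hypot(*d))
pts=[p]+[np.r_[C+.045*np.array([np.cos(np.radians(a-st*i)),np.sin(np.radians(a-st*i))]),p[2]] for i in range(1,n+1)]
for i in range(n): print(i+1,(M.T@(pts[i+1]-pts[i])*100).round(2)[:2])
E
python3 tab.py 25 15
```

```text
ang -168.53124290659542 r 0.045086579884197266
1 [-1.11 -0.39]
2 [-0.98 -0.65]
3 [-0.77 -0.88]
4 [-0.52 -1.05]
5 [-0.23 -1.15]
6 [ 0.08 -1.17]
7 [ 0.38 -1.11]
8 [ 0.65 -0.98]
9 [ 0.88 -0.77]
10 [ 1.05 -0.52]
11 [ 1.15 -0.23]
12 [1.17 0.08]
13 [1.11 0.38]
14 [0.98 0.65]
15 [0.77 0.88]
16 [0.52 1.05]
17 [0.23 1.15]
18 [-0.08  1.17]
19 [-0.38  1.11]
20 [-0.65  0.98]
21 [-0.88  0.77]
22 [-1.05  0.52]
23 [-1.15  0.23]
24 [-1.17 -0.08]
25 [-1.11 -0.38]
```

```bash

python3 -m jog '[{"jaw":-1,"dp":[-1.11,-0.39,0],"spin":0},{"jaw":-1,"dp":[-0.98,-0.65,0],"spin":0},{"jaw":-1,"dp":[-0.77,-0.88,0],"spin":0},{"jaw":-1,"dp":[0,0,0],"spin":0},{"jaw":-1,"dp":[0,0,0],"spin":0}]'
python3 m.py
python3 -m jog '[{"jaw":-1,"dp":[-0.52,-1.05,0],"spin":0},{"jaw":-1,"dp":[-0.23,-1.15,0],"spin":0},{"jaw":-1,"dp":[0.08,-1.17,0],"spin":0},{"jaw":-1,"dp":[0,0,0],"spin":0},{"jaw":-1,"dp":[0,0,0],"spin":0}]'
python3 m.py
```

```text
time_s: 11.95
tool_pos: [0.4899, 0.1085, 0.1009]
tool_rot: [0.833, -0.553, 0.0, -0.001]
contact_force: [3.6, -0.5, -0.6]
width: 0.0232
[0.4899 0.1085 0.1009] F [ 3.6 -0.5 -0.6] tang -1.7 w 0.0232 ang 143.5 r 0.0462
[[270, 186, 105, 62, 2619], [498, 199, 25, 23, 430]]
0.086 L,T [330. 189.] R,B [381. 238.] | 0.078 L,T [328. 186.] R,B [377. 233.] | 0.07 L,T [327. 183.] R,B [374. 229.] | 
time_s: 12.5
tool_pos: [0.5185, 0.1266, 0.1006]
tool_rot: [0.833, -0.554, 0.0, -0.001]
contact_force: [2.5, -1.9, -0.3]
width: 0.0233
[0.5185 0.1266 0.1006] F [ 2.5 -1.9 -0.3] tang -2.1 w 0.0233 ang 100.5 r 0.0464
[[270, 232, 45, 19, 202], [325, 242, 18, 27, 281], [344, 242, 30, 7, 132], [498, 243, 24, 21, 382]]
0.086 L,T [338. 248.] R,B [387. 292.] | 0.078 L,T [336. 242.] R,B [383. 285.] | 0.07 L,T [334. 237.] R,B [379. 279.] |
```

The hub is clearly lower and turns freely forward past the drop edge, so it is in the thread. Continuing.

```bash

python3 -m jog '[{"jaw":-1,"dp":[0.38,-1.11,0],"spin":0},{"jaw":-1,"dp":[0.65,-0.98,0],"spin":0},{"jaw":-1,"dp":[0.88,-0.77,0],"spin":0},{"jaw":-1,"dp":[1.05,-0.52,0],"spin":0},{"jaw":-1,"dp":[0,0,0],"spin":0}]'
python3 m.py | head -1
python3 -m jog '[{"jaw":-1,"dp":[1.15,-0.23,0],"spin":0},{"jaw":-1,"dp":[1.17,0.08,0],"spin":0},{"jaw":-1,"dp":[1.11,0.38,0],"spin":0},{"jaw":-1,"dp":[0,0,0],"spin":0},{"jaw":-1,"dp":[0,0,0],"spin":0}]'
python3 m.py | head -1; python3 tab.py 12 15
```

```text
time_s: 13.05
tool_pos: [0.562, 0.1102, 0.1004]
tool_rot: [0.832, -0.555, 0.0, -0.0]
contact_force: [0.2, -2.3, -0.1]
width: 0.023
[0.562  0.1102 0.1004] F [ 0.2 -2.3 -0.1] tang -1.8 w 0.023 ang 39.9 r 0.0456
time_s: 13.6
tool_pos: [0.5715, 0.0771, 0.1005]
tool_rot: [0.832, -0.555, 0.001, 0.001]
contact_force: [-0.3, -1.8, 0.6]
width: 0.0229
[0.5715 0.0771 0.1005] F [-0.3 -1.8  0.6] tang -1.8 w 0.0229 ang -5.0 r 0.0446
ang -5.2311124101295094 r 0.044880709574399144
1 [0.96 0.67]
2 [0.75 0.91]
3 [0.49 1.07]
4 [0.2  1.16]
5 [-0.11  1.17]
6 [-0.41  1.1 ]
7 [-0.68  0.96]
8 [-0.91  0.75]
9 [-1.07  0.49]
10 [-1.16  0.2 ]
11 [-1.17 -0.11]
12 [-1.1  -0.41]
```

```bash

python3 -m jog '[{"jaw":-1,"dp":[0.96,0.67,0],"spin":0},{"jaw":-1,"dp":[0.75,0.91,0],"spin":0},{"jaw":-1,"dp":[0.49,1.07,0],"spin":0},{"jaw":-1,"dp":[0.2,1.16,0],"spin":0},{"jaw":-1,"dp":[0,0,0],"spin":0}]'
python3 m.py | head -1
python3 -m jog '[{"jaw":-1,"dp":[-0.11,1.17,0],"spin":0},{"jaw":-1,"dp":[-0.41,1.1,0],"spin":0},{"jaw":-1,"dp":[-0.68,0.96,0],"spin":0},{"jaw":-1,"dp":[-0.91,0.75,0],"spin":0},{"jaw":-1,"dp":[0,0,0],"spin":0}]'
python3 m.py | head -1; python3 tab.py 5 15
```

```text
time_s: 14.15
tool_pos: [0.5428, 0.0404, 0.1001]
tool_rot: [0.832, -0.555, -0.001, 0.002]
contact_force: [-0.4, -2.0, -0.8]
width: 0.0231
[0.5428 0.0404 0.1001] F [-0.4 -2.  -0.8] tang -1.1 w 0.0231 ang -68.7 r 0.0436
time_s: 14.7
tool_pos: [0.4975, 0.0483, 0.1002]
tool_rot: [0.833, -0.553, -0.001, 0.001]
contact_force: [-2.4, -0.2, 0.1]
width: 0.0232
[0.4975 0.0483 0.1002] F [-2.4 -0.2  0.1] tang -1.7 w 0.0232 ang -132.0 r 0.0441
ang -130.49322131265217 r 0.04446647015284154
1 [-1.09  0.43]
2 [-1.17  0.09]
3 [-1.15 -0.22]
4 [-1.06 -0.51]
5 [-0.89 -0.77]
```

```bash

python3 -m jog '[{"jaw":-1,"dp":[-1.09,0.43,0],"spin":0},{"jaw":-1,"dp":[-1.17,0.09,0],"spin":0},{"jaw":-1,"dp":[-1.15,-0.22,0],"spin":0},{"jaw":-1,"dp":[-0.58,-0.24,0],"spin":0},{"jaw":-1,"dp":[0,0,0],"spin":0}]'
python3 -m jog '[{"jaw":-1,"dp":[0,0,0],"spin":0},{"jaw":-1,"dp":[0,0,0],"spin":0},{"jaw":-1,"dp":[0,0,0],"spin":0},{"jaw":-1,"dp":[0,0,0],"spin":0},{"jaw":-1,"dp":[0,0,0],"spin":0}]'
python3 m.py; python3 tab.py 1 5
python3 - <<'E'
from h import *
im=np.load("pics/last.npy")[:,:,::-1]
s=cv2.resize(read_camera("side")[170:290,200:340,::-1],(240,206),interpolation=cv2.INTER_CUBIC);s=cv2.copyMakeBorder(s,0,420-206,0,0,0)
cv2.imwrite("pics/c5.png",np.hstack([im,s]))
E
```

```text
time_s: 15.25
tool_pos: [0.4825, 0.0863, 0.1]
tool_rot: [0.833, -0.553, -0.002, 0.0]
contact_force: [-6.7, 2.1, -1.4]
width: 0.0231
time_s: 15.75
tool_pos: [0.4824, 0.0854, 0.0997]
tool_rot: [0.833, -0.553, -0.002, 0.0]
contact_force: [-6.5, 2.2, -1.3]
width: 0.0232
[0.4824 0.0854 0.0997] F [-6.5  2.2 -1.3] tang -1.5 w 0.0232 ang 174.4 r 0.0448
[[269, 157, 75, 87, 2804], [478, 177, 25, 24, 464]]
0.086 L,T [297. 160.] R,B [350. 212.] | 0.078 L,T [297. 158.] R,B [347. 208.] | 0.07 L,T [296. 156.] R,B [345. 204.] | 
ang 175.3631897435542 r 0.044549401938352995
1 [-0.36 -0.16]
```

View pics/c5.png

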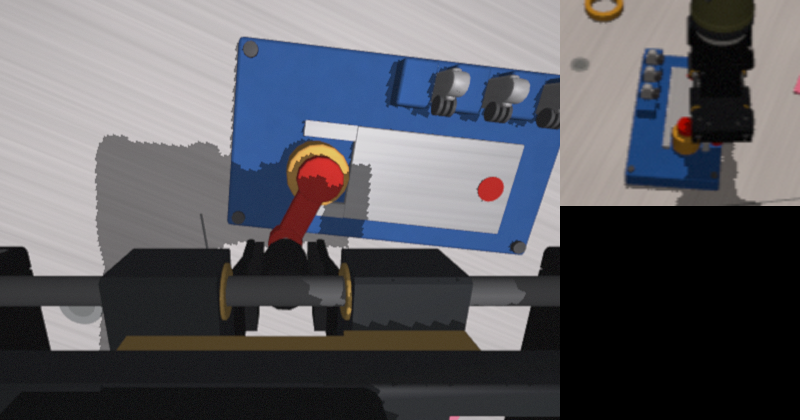

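The hub's right edge at column 344 matches 70 mm, so it is down 16 mm. The angle is 376° forward of the furthest-back point and 353–367° from the drop edge. The plate looks flat, with its dot at (490,188). I'll relax the small radial load, check the plate dot, and finish if that's good.

```bash

python3 -m jog '[{"jaw":-1,"dp":[-0.06,0.12,0],"spin":0},{"jaw":-1,"dp":[0,0,0],"spin":0},{"jaw":-1,"dp":[0,0,0],"spin":0},{"jaw":-1,"dp":[0,0,0],"spin":0},{"jaw":-1,"dp":[0,0,0],"spin":0}]'
python3 m.py
python3 - <<'E'
from h import *
c=camera_model("wrist");im=read_camera("wrist")
for b in blobs(masks(im)["red"],100): print(b[0],[np.round(onz(c,b[0],z),4)[:2].tolist() for z in(.03,.04)])
E
```

```text
time_s: 16.35
tool_pos: [0.4822, 0.0844, 0.1002]
tool_rot: [0.833, -0.554, -0.001, -0.0]
contact_force: [-4.9, 1.5, -0.3]
width: 0.0231
[0.4822 0.0844 0.1002] F [-4.9  1.5 -0.3] tang -1.1 w 0.0231 ang 175.6 r 0.0449
[[269, 156, 73, 88, 2803], [476, 176, 25, 24, 459]]
0.086 L,T [295. 159.] R,B [348. 211.] | 0.078 L,T [295. 157.] R,B [345. 207.] | 0.07 L,T [295. 155.] R,B [343. 203.] | 
[308.9, 195.1] [[0.5083, 0.0759], [0.5103, 0.0776]]
[488.1, 187.7] [[0.5623, -0.0388], [0.5619, -0.0321]]
```

```bash
python3 -c "
from rig import *
print(job_done())"
```

```text
the job is handed in; nothing more can be done
None
```

I did the three steps in order and handed the job in at about 16.5 s of the 61 s, still gripping the knob; no verdict is reported.

- **Plate:** I pressed it on the red dot until it went hard at 22 N, with the fingertip at 30.4 mm. The dot's position at the end was unchanged from just after pressing, so the plate stayed flat.
- **Drop:** I turned the crank backward about 95°. The wrist and side views both showed the hub about 8 mm lower, and the bolt then turned forward freely.
- **Forward turn:** I turned it forward 375° from the furthest-back point. That is about one full turn from the drop edge, give or take 7°, because I only located the edge to between 72° and 86° backward of the start.
- **Last checks:** The grip width was 23 mm. The wrist view put the hub at about 70 mm, 16 mm below where it started, but it resolves that to only a few mm.
- **What was off:** About 5 N of sideways load remained on the knob after I tried to relax it. I kept the arm clear of the other things on the shelf but did not re-measure their positions at the end.

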